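Open the glue pot and put the hung brush in it for a glue-up

TASK

Get the glue pot ready for a glue-up: lift the lid off it by its knob and lay it aside on the bare bench, knob up. Then lift the glue brush off the hook of its stand, lower it bristles down into the open pot and leave it there. Drop neither of them, do not tip or shift the pot, and leave the other things on the bench alone.

Things in the scene. Friction and masses are not known exactly. Their poses are not given: they have to be found in the camera images.
- glue_pot: glue pot: plain round straight-sided stainless steel pot, loose, 0.9 kg, empty, 112 mm outside and 106 mm inside diameter, 95 mm high to the rim, floor 4 mm thick; a small strap handle stands out 36 mm from one side (its +x side). Origin: centre of its underside, on the bench; z up. The bench within 80 mm of x 0.36, y 0.25 (front left) is always bare.
- pot_lid: loose lid of the pot: steel disc 118 mm across, with a spigot 101 mm across and 8 mm deep under it that sits inside the pot's mouth, and a round black knob on top; 0.15 to 0.25 kg, simply resting there. Origin: centre of the underside of the spigot; z up through the knob. On the pot its origin is 87 mm above the pot's underside; laid flat on the bench its origin is at bench height.
- lid_knob (a point): the grip point inside the lid's knob, on its axis, 35 mm above the lid's origin. The knob is 31 mm across from 31 to 40 mm above the lid's origin, its top at 46 mm, on a neck 15 mm across; the lid's plate around it is 11 to 14 mm above the lid's origin.
- brush_stand: brush stand, fixed to the bench: wooden foot 120 x 90 x 20 mm with a 6 mm dark steel rod that rises 62 mm behind the hook (+x) and bends over at the top into a level hook pointing along the stand's own -x, which is turned more or less towards the robot. Origin: at bench height, straight below the place where the brush hangs; z up.
- hook_seat (a point): top of the rod where the brush hangs, 225 mm above the bench. The rod is 6 mm thick and level here and runs along the stand's x axis.
- hook_end (a point): centre of the small ball (7 mm) at the hook's upturned end, 24 mm from hook_seat along the stand's -x; the ball's top is 8 mm above hook_seat. The brush comes off by being lifted 9 to 20 mm and then drawn out along the stand's -x past this end.
- glue_brush: flat glue brush on the hook, 198 mm long, 60 g: dark bristles (26 x 12 mm, 44 mm long), steel ferrule 31 x 15 mm, flat pale wooden handle ending in an oblong loop. Origin: middle of the bristle end; z runs from bristles to loop, y across its width, x across its thickness. Hanging, its origin is 35 mm above the bench, z up, x and y as the stand's (within 0.1 rad).
- brush_grip (a point): place to grip the brush from above, 150 mm from the bristle end: from 122 to 164 mm from the bristle end the handle is a flat bar 30 mm wide in y and 10 mm thick in x. Fingers that close along the brush's y (across the hook) pass either side of the hook rod.
- brush_loop (a point): inside top of the loop, 190 mm from the bristle end, which rests on the hook. The opening of the loop is 14 mm wide (in y) and 26 mm high, the wood round it 8 mm thick.
- tape_measure: bystander: black tape measure standing on its base, 36 x 87 x 64 mm, loose; origin at the centre of its underside.
- spring_clamp: bystander: black spring clamp lying flat, 79 x 128 x 23 mm, loose; origin at the centre of its underside.
- carpenter_pencil: bystander: red carpenter's pencil lying on the bench, 174 mm long, loose; origin at the centre of its underside.

How it is judged:
By the outcome, as a careful person would: the job done as asked, in the order asked, and still so for the second after the job is handed in, with the robot touching nothing.
It also fails if it takes over 72 s, if anything falls off the work surface, if the arm or the gripper's body presses on something with over 40 N, if the wrist force passes 120 N, or if a joint passes its speed limit or range.

ROBOT

A 6-joint arm with a two-finger parallel gripper is mounted at the origin on the work surface; the furniture and walls round the work are solid. World frame = base frame: x ahead of the robot, y to its left, z up, the work surface at z = 0. Lengths are in mm, angles in rad, forces in N, time in s.
With the tool pointing down it reaches from about 350 to 975 mm from the base axis. Payload 7.1 kg.
Tool frame: the origin (TCP) lies between the finger pads; the fingertips stand 17 mm ahead of it and the grasp point (between the pads) lies 2 mm behind it; z points along the fingers, y is the line along which they close (so a half turn about z gives the same grasp; the last joint's range is limited). The gripper opens to 88 mm and grips with 3 to 60 N. Pads are 20 mm wide; open, the fingers measure 115 mm over their backs; the gripper's body (75 mm by 178 mm) begins 61 mm behind the grasp point.
Start: joints at [-1.329, 0.423, 1.63, -0, 1.089, -0.019], TCP at [161.177, -603.843, 239.675] pointing down, gripper open.
Joint ranges: [-3, 3], [-0.9, 2.11], [0.09, 2.58], [-1.31, 4.45], [0.11, 2.69], [-2.54, 2.54]. Speed limits (rad/s): [2.39, 2.39, 3.01, 3.14, 3.14, 3.14].

INTERFACE

Orientations are given as a rotation vector (axis times angle).
In Python, from workcell import ctrl gives the robot as it stands.
- The arm moves only by the shell command python3 jog.py 'ROWS' [OPENING]. ROWS is 1 to 5 rows, one to a line, with the numbers parted by commas; each row has 6 numbers: dx, dy, dz in m, then a rotation vector rx, ry, rz in rad; each row shifts and turns the commanded pose from where the row before left it, along the tool's axes as they then stand; what a row does not reach is not made up. A row lasts 1/12 s, in which the tool goes at most 41.7 mm and 0.125 rad, less where a joint would pass 70% of its speed; a pose out of reach is approached as far as the arm can. OPENING is the finger opening in mm, set as the command begins (- or left out keeps the last). The fingers move at their own pace and stop on an object; the grip force is fixed at half the most. Time passes only in rows, so rows that do not move let the fingers close. It prints the time, the measured TCP pose, the force, the opening and the grip force at its end. Input that does not fit is refused with a message, and nothing moves.
- ctrl.get_obs(): the state, without advancing time (a new reading comes with each control period).
- ctrl.get_image(name): name is "side" or "top" or "wrist"; returns a dict with "img" (420x560x3 uint8, red, green, blue), "fx", "fy", "cx", "cy" (pixels), "R" (3x3) and "t" (3): a world point X has camera coordinates R X + t. Camera axes: x right, y down, z forward; pixel columns grow to the right and rows downward; lengths in mm; the calibration is good to about 2 mm. A picture is of the moment at which its call begins. There is no depth.
- ctrl.close_job(): hands the job in; it is judged then, once.
The state is a dict: "t": time; "qpos": joint angles; "qvel": joint speeds; "joint_torque": joint torques, N m; "ee_pos": TCP position; "orientation": TCP orientation; "ft_force": force on the tool from outside, world axes, zero at the start; "moment": the same for the moment, N m; "width": finger opening in mm; "grasp_force": force on a finger pad.
Only numpy, scipy, OpenCV 4.12 (cv2) and the standard library are available. Lean on these libraries where they do the work, as an engineer would, in place of code of your own. Each camera call takes 0.05 s, during which the arm holds its last target. There are 200 camera calls.

## Working session

There is one attempt and no reset: what is moved stays moved. The work goes in short steps, Python scripts to look and compute and a shell command to move; the robot and the scene stay as the last step left them, time stands still between calls to the robot, and variables do not carry over. Pictures are saved under pics/ and viewed, at most 13 in all, crops included, and the job is handed in when it is done.

```bash
ls; mkdir -p pics
python3 - <<'E'
from workcell import ctrl
import cv2
for n in("top","side"):
    d=ctrl.get_image(n); cv2.imwrite(f"pics/{n}0.png",d["img"][:,:,::-1])
    print(n,d["fx"],d["fy"],d["cx"],d["cy"],d["R"],d["t"])
print(ctrl.get_obs())
E
```

```text
jog.py
pics
workcell.py
top 421.40735345236396 421.40735345236396 279.2957459543024 209.4979335431947 [[-0.01801205 -0.99960419 -0.02161079]
 [-0.99485349  0.02007358 -0.09931561]
 [ 0.09971011  0.01971069 -0.99482128]] [-123.45837613  557.28530829 1072.1383898 ]
side 385.6066841208696 385.6066841208696 278.74306907114243 211.40220950412697 [[-0.99983518 -0.01342363  0.01222384]
 [-0.01654959  0.39702992 -0.91765645]
 [ 0.00746505 -0.9177075  -0.39718664]] [504.1745972  215.4494795  786.46850326]
{'t': 0.1, 'qpos': array([-1.32901016e+00,  4.23791319e-01,  1.63064761e+00, -1.77592182e-05,
        1.08860702e+00, -1.89988437e-02]), 'qvel': array([-0.00058662, -0.00267759, -0.0020599 , -0.00068079,  0.0007638 ,
       -0.0008156 ]), 'joint_torque': array([-1.41177268e-03, -5.45618141e+01, -2.74323463e+01,  6.44406583e-02,
        1.87872030e-02, -1.37930797e-06]), 'ee_pos': array([ 161.04909721, -603.36935285,  238.94925251]), 'orientation': array([-3.11349148e+00, -4.08305603e-01,  2.78192656e-04]), 'ft_force': array([-0.53442464,  0.06272922, -0.13321065]), 'moment': array([-0.0408352 , -0.08096984, -0.00730698]), 'grasp_force': 0.0, 'width': 87.69652886639436}
```

View pics/top0.png

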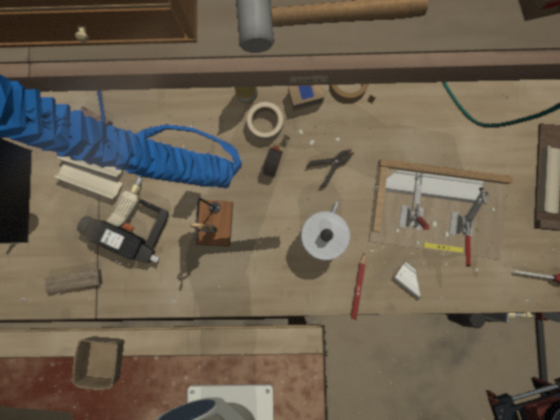

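View pics/side0.png

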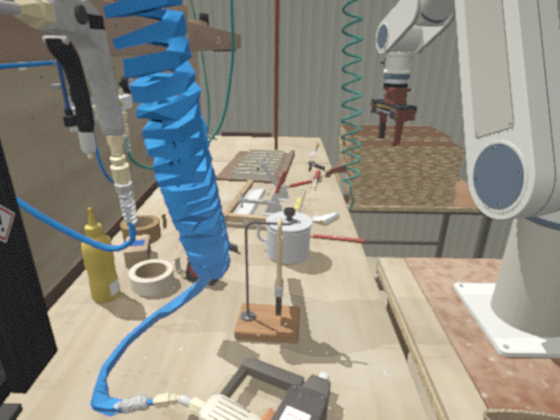

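The top view shows the lid knob at about (326,235), with the handle towards the upper right (336,205). The stand is at about (214,222), with the brush loop near (200,228). In the side view the knob is at about (290,213) and the brush hangs along x≈279, rows 222–315. Next I'll enlarge both.

Run:
```python
import cv2,numpy as np
a=cv2.imread("pics/top0.png")[180:270,170:370]; b=cv2.imread("pics/side0.png")[200:350,220:340]
a=cv2.resize(a,None,fx=4,fy=4,interpolation=2);cv2.imwrite("pics/ta.png",a)
b=cv2.resize(b,None,fx=4,fy=4,interpolation=2)
cv2.imwrite("pics/sb.png",b)
```

```text
(no output)
```

View pics/ta.png

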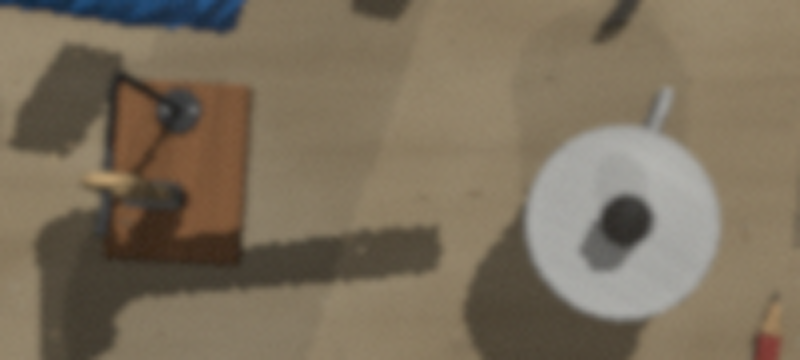

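View pics/sb.png

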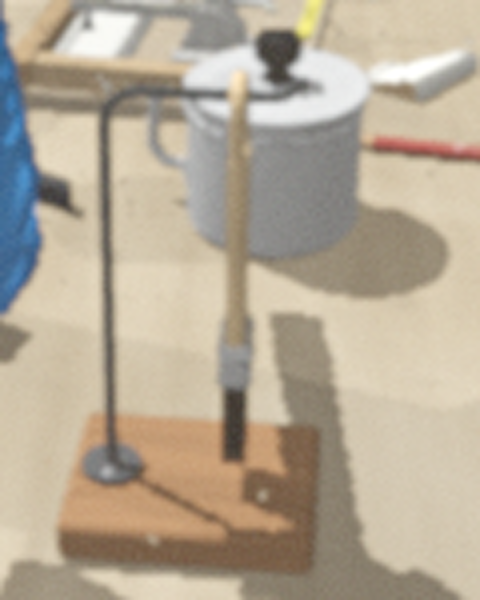

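The crops give these full-image positions:

| Point | Top view | Side view |
|---|---|---|
| Knob | (326.7,235.2) | (289.5,211.5) |
| Lid disc | (325.7,235.5) | – |
| Hook bend | (199.3,199.5) | (247,223.5) |
| Ball | about (196,238) | (297.5,221.3) |
| Loop top | about (193.5,225.5) | (279.5,219) |
| Rod foot | (214.5,207.5) | (248,315.7) |

```bash
cat > h.py <<'E'
from workcell import ctrl
import cv2,numpy as np
from scipy.spatial.transform import Rotation as Ro
_c={}
def cam(n):
    if n not in _c:_c[n]=ctrl.get_image(n)
    return _c[n]
def P(d):
    K=np.array([[d["fx"],0,d["cx"]],[0,d["fy"],d["cy"]],[0,0,1]]);return K@np.c_[d["R"],d["t"]]
def onz(d,u,v,z):
    p=P(d);return np.r_[np.linalg.solve(np.c_[p[:,:2],-np.array([u,v,1])],-(p[:,2]*z+p[:,3]))[:2],z]
def tri(a,pa,b,pb):
    X=cv2.triangulatePoints(P(a),P(b),np.array(pa,float),np.array(pb,float))[:,0];return X[:3]/X[3]
def proj(d,X):
    q=P(d)@np.r_[X,1];return q[:2]/q[2]
def to_tool(X):
    """displacement to world point X in tool axes, from measured TCP"""
    o=ctrl.get_obs();return Ro.from_rotvec(o["orientation"]).inv().apply(np.array(X)-o["ee_pos"])
E
python3 - <<'E'
from h import *
np.set_printoptions(precision=1,suppress=True)
t,s=cam("top"),cam("side")
for n,a,b in[("knob",(326.7,235.2),(289.5,211.5)),("bend",(199.3,199.5),(247,223.5)),("ball",(196,238),(297.5,221.3)),("loop",(193.5,225.5),(279.5,219)),("foot",(214.5,207.5),(248,315.7))]:
    print(n,tri(t,a,s,b))
print("knobtop z125",onz(t,326.7,235.2,125),"lid z100",onz(t,325.7,235.5,100))
# handle end top
print("handle",onz(t,337,202,75))
print("side knob z127",onz(s,289.5,211.5,127))
print("bend z222",onz(t,199.3,199.5,222),"ball z229",onz(t,196,238,229),"side bend",onz(s,247,223.5,222),"side ball",onz(s,297.5,221.3,229),"loop",onz(s,279.5,219,233), onz(t,193.5,225.5,233))
print("foot",onz(s,248,315.7,20),onz(t,214.5,207.5,20))
for c in[(199.5,201),(231.5,201.5),(230,245),(196.5,244)]:print("woodcorner",onz(t,*c,20))
for c in[(243,303.5),(299,307.5),(297,337),(236,332)]:print("woodcorner s",onz(s,*c,20))
o=ctrl.get_obs();print(Ro.from_rotvec(o["orientation"]).as_matrix())
E
```

```text
knob [ 482.1 -247.   119. ]
bend [561.4  35.1 216.8]
ball [476.   40.3 225.2]
loop [504.5  44.5 230.7]
foot [564.   36.6  19.6]
knobtop z125 [ 482.  -246.4  125. ] lid z100 [ 482.2 -246.3  100. ]
handle [ 565.8 -278.9   75. ]
side knob z127 [ 482.4 -228.4  127. ]
bend z222 [560.3  34.  222. ] ball z229 [477.4  39.5 229. ] side bend [560.7  46.  222. ] side ball [474.6  48.7 229. ] loop [505.2  49.3 233. ] [503.8  43.9 233. ]
foot [563.7  37.1  20. ] [564.2  36.5  20. ]
woodcorner [582.2  76.2  20. ]
woodcorner [579.2  -8.5  20. ]
woodcorner [465.1  -3.8  20. ]
woodcorner [469.3  83.9  20. ]
woodcorner s [577.2  -0.9  20. ]
woodcorner s [463.7   8.7  20. ]
woodcorner s [470.3  94.   20. ]
woodcorner s [581.6  83.9  20. ]
[[ 1.   0.3 -0. ]
 [ 0.3 -1.   0. ]
 [ 0.  -0.  -1. ]]
```

Units first: shifts go in m. So 33 mm is 0.033, -22 mm is -0.022.

```bash
python3 jog.py '0.033,-0.022,0,0,0,0
0.033,-0.022,0,0,0,0
0.033,-0.022,0,0,0,0
0.033,-0.022,0,0,0,0
0.033,-0.022,0,0,0,0' 80
python3 jog.py '0.033,-0.022,0,0,0,0
0.033,-0.022,0,0,0,0
0.033,-0.022,0,0,0,0
0.033,-0.022,0,0,0,0
0.033,-0.022,0,0,0,0'
python3 jog.py '0.033,-0.022,0,0,0,0
0.033,-0.022,0,0,0,0
0,0,0,0,0,0
0,0,0,0,0,0'
python3 - <<'E'
from h import *
w=cam("wrist");cv2.imwrite("pics/w1.png",w["img"][:,:,::-1])
print(to_tool([482,-246.5,122]),proj(w,[482,-246.5,133]))
E
```

```text
t: 0.62
ee_pos: [293.0, -453.5, 239.6]
orientation: [-3.115, -0.407, 0.0]
ft_force: [1.2, -0.3, 0.0]
width: 79.8
grasp_force: 0.0
t: 1.03
ee_pos: [424.2, -304.5, 239.7]
orientation: [3.115, 0.408, 0.0]
ft_force: [0.6, -0.9, -0.6]
width: 80.0
grasp_force: 0.0
t: 1.37
ee_pos: [476.6, -245.1, 239.5]
orientation: [-3.114, -0.415, 0.0]
ft_force: [0.0, -1.0, 0.0]
width: 80.2
grasp_force: 0.0
[  6.0871065    1.93651052 117.45559376] [283.98523013 205.94221   ]
```

View pics/w1.png

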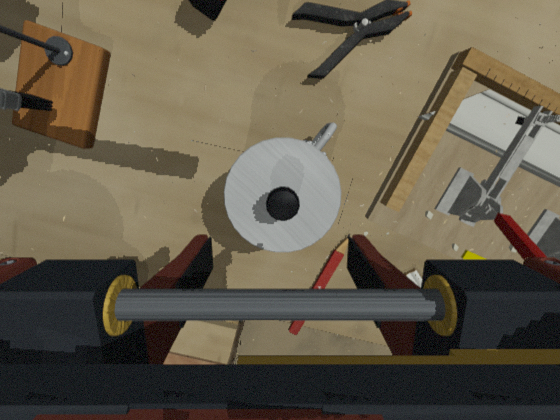

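The wrist picture shows the knob at (283,203) against a predicted (284,206), so the position agrees to within about 3 mm. I'll descend and grip.

Scaled: 7 mm is 0.007, 2 mm is 0.002.

```bash
python3 jog.py '0.007,0.002,0.02,0,0,0
0,0,0.03,0,0,0
0,0,0.03,0,0,0
0,0,0.022,0,0,0
0,0,0,0,0,0' 60
python3 jog.py '0,0,0.008,0,0,0
0,0,0.007,0,0,0
0,0,0,0,0,0
0,0,0,0,0,0' 
python3 jog.py '0,0,0,0,0,0
0,0,0,0,0,0
0,0,0,0,0,0
0,0,0,0,0,0
0,0,0,0,0,0' 10
python3 jog.py '0,0,0,0,0,0
0,0,0,0,0,0
0,0,0,0,0,0
0,0,0,0,0,0
0,0,0,0,0,0'
```

```text
t: 1.83
ee_pos: [479.2, -246.9, 133.7]
orientation: [-3.111, -0.404, 0.01]
ft_force: [-0.7, 1.3, -0.1]
width: 60.2
grasp_force: 0.0
t: 2.17
ee_pos: [483.2, -247.3, 123.4]
orientation: [3.114, 0.408, 0.001]
ft_force: [0.5, -0.8, 0.3]
width: 60.1
grasp_force: 0.0
t: 2.58
ee_pos: [483.1, -246.7, 122.9]
orientation: [3.115, 0.409, 0.0]
ft_force: [-0.8, 0.0, 2.1]
width: 30.1
grasp_force: 22.1
t: 3.0
ee_pos: [483.1, -246.7, 122.9]
orientation: [-3.115, -0.409, -0.0]
ft_force: [-0.3, 1.9, 4.4]
width: 29.9
grasp_force: 30.0
```

Scaled: -15 mm is -0.015, -10 mm is -0.01.

```bash
python3 jog.py '0,0,-0.004,0,0,0
0,0,-0.006,0,0,0
0,0,-0.008,0,0,0
0,0,-0.01,0,0,0
0,0,-0.015,0,0,0'
python3 jog.py '0,0,-0.025,0,0,0
0,0,-0.03,0,0,0
0,0,-0.03,0,0,0
0,0,-0.03,0,0,0
0,0,-0.025,0,0,0'
python3 jog.py '0,0,-0.02,0,0,0
0,0,-0.008,0,0,0
0,0,0,0,0,0'
python3 - <<'E'
from h import *
w=cam("wrist");t=cam("top");cv2.imwrite("pics/w2.png",np.hstack([w["img"],t["img"][100:,160:400][:300].repeat(1,0)] if 0 else [w["img"]])[:,:,::-1])
print(to_tool([360,250,330]))
E
```

```text
t: 3.42
ee_pos: [482.5, -246.6, 166.0]
orientation: [-3.114, -0.408, 0.002]
ft_force: [-0.3, -0.3, -2.2]
width: 30.0
grasp_force: 30.0
t: 3.83
ee_pos: [483.1, -246.9, 308.9]
orientation: [3.114, 0.408, 0.003]
ft_force: [-0.3, 0.2, -2.6]
width: 30.1
grasp_force: 30.0
t: 4.08
ee_pos: [483.8, -247.2, 336.3]
orientation: [3.112, 0.408, 0.006]
ft_force: [-0.3, 0.2, -1.0]
width: 30.0
grasp_force: 30.0
[   9.69969411 -511.32993379    3.31907777]
```

```bash
python3 jog.py '0,-0.01,0,0,0,0
0,-0.02,0,0,0,0
0,-0.028,0,0,0,0
0,-0.028,0,0,0,0
0,-0.028,0,0,0,0'
python3 jog.py '0,-0.028,0,0,0,0
0,-0.028,0,0,0,0
0,-0.028,0,0,0,0
0,-0.028,0,0,0,0
0,-0.028,0,0,0,0'
python3 jog.py '0,-0.028,0,0,0,0
0,-0.028,0,0,0,0
0,-0.028,0,0,0,0
0,-0.028,0,0,0,0
0,-0.028,0,0,0,0'
python3 jog.py '0,-0.028,0,0,0,0
0,-0.028,0,0,0,0
0,-0.028,0,0,0,0
0,-0.019,0,0,0,0
0,-0.01,0,0,0,0'
python3 jog.py '0,0,0,0,0,0
0,0,0,0,0,0'
python3 - <<'E'
from h import *
print(to_tool([360,250,330]))
E
```

```text
t: 4.6
ee_pos: [452.0, -134.9, 331.8]
orientation: [-3.113, -0.407, 0.005]
ft_force: [0.6, 0.4, -1.0]
width: 29.9
grasp_force: 30.0
t: 5.02
ee_pos: [415.7, 0.2, 332.2]
orientation: [-3.114, -0.408, 0.005]
ft_force: [0.4, -0.2, -2.2]
width: 29.5
grasp_force: 30.0
t: 5.43
ee_pos: [379.5, 135.1, 332.2]
orientation: [3.115, 0.408, -0.005]
ft_force: [-0.7, -0.5, -1.7]
width: 30.2
grasp_force: 30.0
t: 5.85
ee_pos: [350.5, 244.6, 332.3]
orientation: [3.114, 0.412, -0.004]
ft_force: [0.2, 0.1, -1.7]
width: 29.8
grasp_force: 30.0
t: 6.02
ee_pos: [351.6, 242.7, 332.8]
orientation: [3.113, 0.411, -0.003]
ft_force: [-0.7, -0.3, -1.7]
width: 30.1
grasp_force: 30.0
[10.02502743 -4.87834945  2.7643529 ]
```

Scaled: 35 mm is 0.035, 10 mm is 0.01.

```bash
python3 jog.py '0.005,-0.003,0.01,0,0,0
0.005,-0.002,0.025,0,0,0
0,0,0.035,0,0,0
0,0,0.035,0,0,0
0,0,0.035,0,0,0'
python3 jog.py '0,0,0.035,0,0,0
0,0,0.035,0,0,0
0,0,0.03,0,0,0
0,0,0.02,0,0,0
0,0,0.015,0,0,0'
python3 jog.py '0,0,0.008,0,0,0
0,0,0.005,0,0,0
0,0,0,0,0,0
0,0,0,0,0,0'
```

```text
t: 6.43
ee_pos: [361.1, 249.4, 192.0]
orientation: [-3.115, -0.406, -0.002]
ft_force: [1.3, -0.1, -2.4]
width: 30.1
grasp_force: 30.0
t: 6.85
ee_pos: [360.0, 248.6, 56.0]
orientation: [3.114, 0.405, -0.005]
ft_force: [0.4, 1.1, -1.3]
width: 29.7
grasp_force: 30.0
t: 7.18
ee_pos: [361.1, 250.4, 46.0]
orientation: [-3.115, -0.407, -0.001]
ft_force: [0.2, 0.2, -2.5]
width: 29.6
grasp_force: 30.0
```

Scaled: 3 mm is 0.003, 2 mm is 0.002.

```bash
python3 jog.py '0,0,0.003,0,0,0
0,0,0.003,0,0,0
0,0,0.002,0,0,0
0,0,0.001,0,0,0
0,0,0,0,0,0'
python3 jog.py '0,0,0.001,0,0,0
0,0,0,0,0,0
0,0,0,0,0,0'
```

```text
t: 7.6
ee_pos: [360.6, 250.5, 36.7]
orientation: [-3.115, -0.409, -0.0]
ft_force: [-0.1, -0.9, -2.3]
width: 29.3
grasp_force: 30.0
t: 7.85
ee_pos: [360.7, 250.6, 35.9]
orientation: [-3.115, -0.409, -0.001]
ft_force: [-0.6, -1.0, 3.2]
width: 30.0
grasp_force: 30.0
```

Contact shows: the vertical force went from −2.3 to +3.2 N at z 35.9. I'll release and move up over the hook with the tool turned to match the stand.

```bash
python3 jog.py '0,0,0,0,0,0
0,0,0,0,0,0
0,0,0,0,0,0
0,0,0,0,0,0' 60
python3 jog.py '0,0,-0.01,0,0,0
0,0,-0.025,0,0,0
0,0,-0.038,0,0,0
0,0,-0.038,0,0,0
0,0,-0.038,0,0,0'
python3 jog.py '0,0,-0.038,0,0,0
0,0,-0.038,0,0,0
0,0,-0.038,0,0,0
0,0,-0.038,0,0,0
0,0,-0.004,0,0,0.1'
python3 jog.py '0,0,0,0,0,0.1
0,0,0,0,0,0.1
0.021,0.029,0,0,0,0
0.021,0.029,0,0,0,0
0.021,0.029,0,0,0,0'
python3 jog.py '0.021,0.029,0,0,0,0
0.021,0.029,0,0,0,0
0.021,0.029,0,0,0,0
0.014,0.022,0,0,0,0
0,0,0,0,0,0'
python3 jog.py '0,0,0,0,0,0
0,0,0,0,0,0'
python3 - <<'E'
from h import *
w=cam("wrist");t=cam("top");s=cam("side")
for n,d in(("w3",w),("t3",t),("s3",s)):cv2.imwrite(f"pics/{n}.png",d["img"][:,:,::-1])
print(to_tool([502,42,183]),ctrl.get_obs()["orientation"])
for X in([502,42,225],[478,43,229],[502,57,186],[502,27,186],[360,250,46]):print(proj(w,X),proj(t,X),proj(s,X))
E
```

```text
t: 8.18
ee_pos: [360.7, 250.5, 35.6]
orientation: [-3.115, -0.409, -0.0]
ft_force: [0.8, -0.1, 0.4]
width: 53.0
grasp_force: 0.0
t: 8.6
ee_pos: [360.0, 250.0, 186.7]
orientation: [3.115, 0.408, -0.001]
ft_force: [0.8, 0.9, -0.2]
width: 60.1
grasp_force: 0.0
t: 9.02
ee_pos: [362.7, 251.9, 348.2]
orientation: [-3.126, -0.253, -0.016]
ft_force: [0.8, -0.3, -0.3]
width: 59.8
grasp_force: 0.0
t: 9.43
ee_pos: [420.0, 160.2, 341.5]
orientation: [-3.141, 0.058, -0.001]
ft_force: [0.0, 0.6, -0.3]
width: 60.1
grasp_force: 0.0
t: 9.85
ee_pos: [494.4, 45.8, 341.3]
orientation: [3.14, -0.067, 0.002]
ft_force: [-0.1, 0.3, 0.2]
width: 59.9
grasp_force: 0.0
t: 10.02
ee_pos: [492.1, 49.4, 340.9]
orientation: [-3.141, 0.062, 0.001]
ft_force: [-0.6, 0.0, 0.4]
width: 60.3
grasp_force: 0.0
[ 10.15837615   7.74133935 157.85902044] [-3.14086543e+00  5.92374579e-02  1.14136448e-04]
[288.06203235 197.5448039 ] [195.24436418 226.54098595] [281.33039739 221.50029681]
[287.96861736 224.03898419] [194.33776187 237.75365415] [295.38950253 219.85989438]
[272.67009682 190.36475161] [192.39067458 227.70572652] [280.92990932 245.71512297]
[301.47443016 189.21339157] [205.81286191 227.44657001] [281.06739653 237.70773507]
[160.65498431 265.03906841] [128.9135444  288.30961627] [379.47163446 401.21993586]
```

View pics/w3.png

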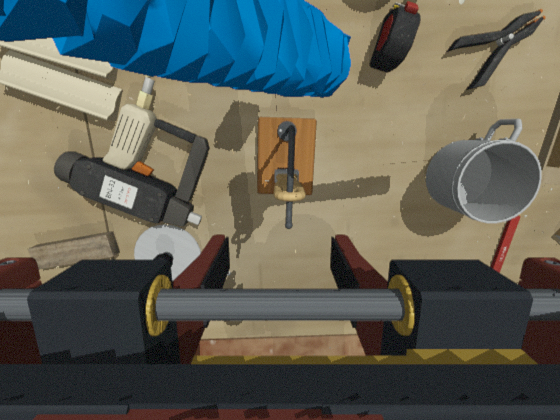

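The wrist picture shows the hook ball at (289,226), the loop at (289,195), the open pot mouth at about (482,180) and the lid lying knob up at (168,250). That is within 2 px of my estimate (288,224 and 288,197). The brush grip point is about (502,41,183).

Scaled: 20 mm is 0.02, 5 mm is 0.005.

```bash
python3 jog.py '0.005,0.005,0,0,0,0
0.005,0.004,0,0,0,0
0,0,0.02,0,0,0
0,0,0,0,0,0
0,0,0,0,0,0' 60
python3 - <<'E'
from h import *
t=cam("top");w=cam("wrist");print("hose",tri(t,(235,180),w,(348,85)))
cv2.imwrite("pics/w4.png",w["img"][:,:,::-1])
print(to_tool([502,41,183]),proj(w,[502,41,231]),proj(w,[478,42,229]))
# pot mouth ellipse from the saved w3/t3
p=cv2.imread("pics/t3.png")[190:280,280:370];cv2.imwrite("pics/pot.png",cv2.resize(p,None,fx=4,fy=4,interpolation=2))
c=np.hstack([cv2.resize(w["img"][120:270,220:360,::-1],None,fx=3,fy=3),cv2.resize(p,(360,450)).astype(np.uint8)[:450]])
cv2.imwrite("pics/c4.png",c)
E
```

```text
t: 10.58
ee_pos: [502.0, 39.7, 320.0]
orientation: [3.141, -0.061, -0.004]
ft_force: [0.1, 0.0, 0.9]
width: 59.9
grasp_force: 0.0
hose [614.45296503 -33.82028787 145.42487158]
[ -0.85220662  -1.17008614 138.15904683] [278.91793987 216.5336745 ] [278.90015608 242.7571568 ]
```

View pics/c4.png

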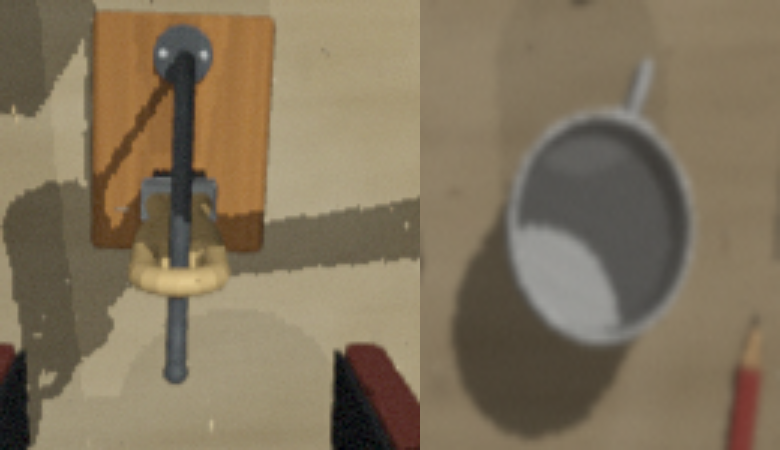

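Left half: the ball is at (278.7,244.3) and the loop at (280,213.7) in full-image pixels, within 3 px of prediction. The brush is square to the tool. Right half: the pot is open and upright. I'll descend to the grip.

```bash
python3 jog.py '0.001,0,0.02,0,0,0
0,0,0.03,0,0,0
0,0,0.03,0,0,0
0,0,0.025,0,0,0
0,0,0.015,0,0,0'
python3 jog.py '0,0,0.01,0,0,0
0,0,0.006,0,0,0
0,0,0,0,0,0
0,0,0,0,0,0'
python3 jog.py '0,0,0,0,0,0
0,0,0,0,0,0
0,0,0,0,0,0
0,0,0,0,0,0
0,0,0,0,0,0' 10
python3 jog.py '0,0,0,0,0,0
0,0,0,0,0,0
0,0,0,0,0,0
0,0,0,0,0,0
0,0,0,0,0,0'
```

```text
t: 11.1
ee_pos: [502.7, 39.7, 199.0]
orientation: [3.141, -0.061, -0.003]
ft_force: [0.5, 0.1, 0.1]
width: 60.3
grasp_force: 0.0
t: 11.43
ee_pos: [504.1, 39.8, 185.5]
orientation: [-3.141, 0.061, -0.002]
ft_force: [0.3, -0.4, 1.1]
width: 59.6
grasp_force: 0.0
t: 11.85
ee_pos: [503.6, 39.7, 185.0]
orientation: [-3.141, 0.062, -0.001]
ft_force: [0.0, 1.7, 0.2]
width: 30.2
grasp_force: 0.5
t: 12.27
ee_pos: [503.6, 39.7, 184.9]
orientation: [3.141, -0.062, 0.001]
ft_force: [-0.7, -0.0, 3.9]
width: 29.8
grasp_force: 30.0
```

Scaled: -4 mm is -0.004, -5 mm is -0.005.

```bash
python3 jog.py '0,0,-0.004,0,0,0
0,0,-0.005,0,0,0
0,0,-0.005,0,0,0
0,0,0,0,0,0
0,0,0,0,0,0'
python3 jog.py '-0.004,0,0,0,0,0
-0.008,0,0,0,0,0
-0.01,0,0,0,0,0
-0.01,0,0,0,0,0
-0.01,0,0,0,0,0'
python3 jog.py '-0.01,0,0,0,0,0
-0.01,0,0,0,0,0
-0.008,0,0,0,0,0
0,0,0,0,0,0
0,0,0,0,0,0'
python3 - <<'E'
from h import *
w=cam("wrist");s=cam("side");t=cam("top")
c=np.hstack([s["img"][180:360,180:380],w["img"][100:280,180:380]])[:,:,::-1]
cv2.imwrite("pics/c5.png",cv2.resize(c,None,fx=2,fy=2))
E
```

```text
t: 12.68
ee_pos: [503.7, 39.7, 199.1]
orientation: [-3.141, 0.062, -0.001]
ft_force: [0.4, -0.1, -0.0]
width: 29.9
grasp_force: 30.0
t: 13.1
ee_pos: [459.9, 41.4, 198.5]
orientation: [3.141, -0.061, -0.001]
ft_force: [-0.4, -0.1, -0.6]
width: 29.8
grasp_force: 30.0
t: 13.52
ee_pos: [433.4, 42.5, 198.9]
orientation: [-3.141, 0.061, -0.001]
ft_force: [-0.0, -0.6, -1.7]
width: 29.9
grasp_force: 30.0
```

View pics/c5.png

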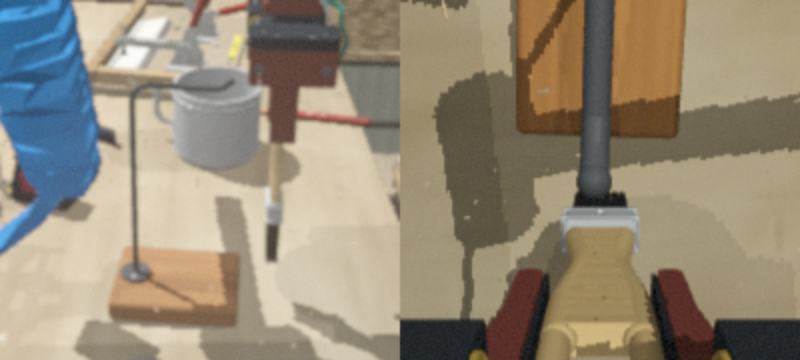

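The picture shows the brush off the hook and upright in the fingers, with the hook clear behind it. The pot rim centre in the top image is about (325.5,234.8). I'll raise the brush, cross to the pot and measure the pot again.

Scaled: -25 mm is -0.025, -35 mm is -0.035.

```bash
python3 jog.py '0,0,-0.01,0,0,0
0,0,-0.025,0,0,0
0,0,-0.035,0,0,0
0,0,-0.03,0,0,0
0,0,-0.01,0,0,0'
python3 jog.py '0,0.01,0,0,0,0
0,0.02,0,0,0,0
0,0.028,0,0,0,0
0,0.028,0,0,0,0
0,0.028,0,0,0,0'
python3 jog.py '0,0.028,0,0,0,0
0,0.028,0,0,0,0
0,0.028,0,0,0,0
0,0.028,0,0,0,0
0,0.028,0,0,0,0'
python3 jog.py '0,0.02,0,0,0,0
0,0.01,0,0,0,0
0,0,0,0,0,0
0,0,0,0,0,0'
python3 - <<'E'
from h import *
np.set_printoptions(precision=1,suppress=True)
t=cam("top");g=t["img"]; im0=cv2.imread("pics/t3.png")[:,:,::-1]
w3=cv2.imread("pics/w3.png")[:,:,::-1]
# rim: compare predicted circle with edges; optimise centre on gradient magnitude (top image, before and now)
th=np.linspace(0,2*np.pi,240)
def fit(im,d,z,r):
    e=cv2.magnitude(*cv2.spatialGradient(cv2.GaussianBlur(cv2.cvtColor(np.ascontiguousarray(im),7),(3,3),0))[0:1][0:0] or [a.astype(np.float32) for a in cv2.spatialGradient(cv2.GaussianBlur(cv2.cvtColor(np.ascontiguousarray(im),cv2.COLOR_RGB2GRAY),(3,3),0))])
    best=[]
    for x in np.arange(470,496,.5):
        for y in np.arange(-260,-234,.5):
            q=np.c_[x+r*np.cos(th),y+r*np.sin(th),np.full(240,z),np.ones(240)]@P(d).T
            m=(q[:,:2]/q[:,2:]).astype(np.float32)
            best.append((cv2.remap(e,m[:,:1],m[:,1:],1).mean(),x,y))
    return max(best)
print(fit(im0,t,95,56),fit(im0,t,95,53),fit(g,t,95,56))
print(to_tool([482,-246.5,290]))
w=cam("wrist");cv2.imwrite("pics/w6.png",w["img"][:,:,::-1])
E
```

```text
t: 14.08
ee_pos: [435.9, 42.6, 312.8]
orientation: [-3.14, 0.062, -0.01]
ft_force: [1.8, 0.7, -0.3]
width: 29.8
grasp_force: 30.0
t: 14.5
ee_pos: [427.9, -72.9, 306.7]
orientation: [-3.141, 0.06, 0.005]
ft_force: [0.3, -0.7, -1.0]
width: 29.6
grasp_force: 30.0
t: 14.92
ee_pos: [422.2, -213.0, 306.5]
orientation: [-3.14, 0.062, 0.005]
ft_force: [0.4, -0.0, -1.4]
width: 30.2
grasp_force: 30.0
t: 15.25
ee_pos: [421.7, -241.1, 307.3]
orientation: [-3.139, 0.064, 0.003]
ft_force: [1.3, 0.3, -0.7]
width: 29.6
grasp_force: 30.0
(np.float32(108.08318), np.float64(481.5), np.float64(-243.0)) (np.float32(140.59306), np.float64(482.5), np.float64(-243.0)) (np.float32(93.89419), np.float64(480.0), np.float64(-245.5))
[60.4  3.6 17.5]
```

View pics/w6.png

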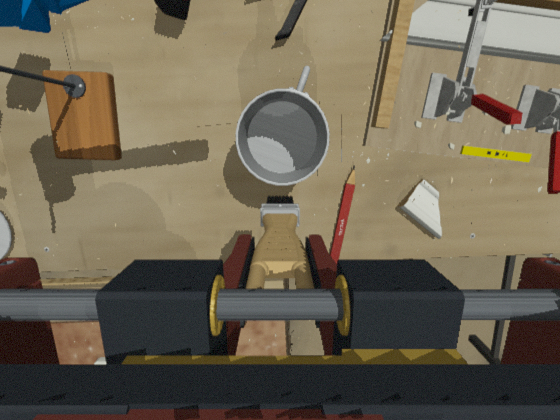

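The wrist picture shows the pot upright and open with its rim centred at about (282,137), and the brush held straight with its ferrule at (281,213). I'll check the pot centre from this view.

Run:
```python
from h import *
w=cam("wrist");t=cam("top");print(onz(w,282,137,95),onz(t,325.5,234.8,95))
w3=onz
print(proj(w,[421.5,-241,158]), "brush bottom check; to target:",to_tool([482.5-49.4,-243,300]))
```

```text
[ 484.9342696  -244.66500316   95.        ] [ 484.09261799 -246.27854172   95.        ]
[281.12985758 200.76504044] brush bottom check; to target: [10.78190803  2.31656912  8.48238782]
```

```bash
python3 jog.py '0.012,0.002,0,0,0,0
0,0,0,0,0.085,0
0,0,0,0,0.085,0
0,0,0,0,0,0
0,0,0,0,0,0'
python3 - <<'E'
from h import *
o=ctrl.get_obs();R=Ro.from_rotvec(o["orientation"]).as_matrix()
b=o["ee_pos"]+150*R[:,2];print("bristle end",b,"TCP",o["ee_pos"],"z axis",R[:,2])
print("tool move so bristle is at C-24x, end z 5.5:",R.T@(np.array([459.5,-244,5.5])-b))
print("lateral only",R.T@(np.array([459.5,-244,b[2]])-b))
E
```

```text
t: 15.87
ee_pos: [434.2, -243.5, 308.9]
orientation: [3.127, -0.062, 0.264]
ft_force: [-0.6, -0.7, -0.8]
width: 29.4
grasp_force: 30.0
bristle end [ 459.30001589 -244.52777881  161.0356313 ] TCP [ 434.17778671 -243.53653007  308.9135912 ] z axis [ 0.16748153 -0.00660832 -0.98585307]
tool move so bristle is at C-24x, end z 5.5: [-25.8931549   -0.53391261 153.3652849 ]
lateral only [ 0.17645992 -0.53526223  0.03000591]
```

```bash
python3 jog.py '-0.0017,0,0.01,0,0,0
-0.0034,0,0.02,0,0,0
-0.0034,0,0.02,0,0,0
-0.0025,0,0.015,0,0,0
0,0,0,0,0,0'
python3 jog.py '-0.0025,0,0.015,0,0,0
-0.0025,0,0.015,0,0,0
-0.0025,0,0.015,0,0,0
-0.0017,0,0.01,0,0,0
0,0,0,0,0,0'
python3 jog.py '-0.0017,0,0.01,0,0,0
-0.0017,0,0.01,0,0,0
0,0,0,0,0,0
0,0,0,0,0,0'
python3 - <<'E'
from h import *
o=ctrl.get_obs();R=Ro.from_rotvec(o["orientation"]).as_matrix()
b=o["ee_pos"]+150*R[:,2];print("bristle end",b)
w=cam("wrist");s=cam("side")
c=np.hstack([s["img"][150:300,200:400],w["img"][60:210,180:380]])[:,:,::-1]
cv2.imwrite("pics/c7.png",cv2.resize(c,None,fx=2,fy=2,interpolation=2))
E
```

```text
t: 16.28
ee_pos: [433.4, -242.6, 239.2]
orientation: [3.13, -0.06, 0.257]
ft_force: [-0.1, 0.7, -1.4]
width: 29.9
grasp_force: 30.0
t: 16.7
ee_pos: [434.3, -243.2, 185.4]
orientation: [3.129, -0.061, 0.262]
ft_force: [-0.3, 0.6, -1.3]
width: 29.5
grasp_force: 30.0
t: 17.03
ee_pos: [434.6, -243.7, 166.3]
orientation: [3.127, -0.061, 0.265]
ft_force: [-0.3, 0.1, -1.2]
width: 29.8
grasp_force: 30.0
bristle end [ 459.78173181 -244.58667677   18.44731964]
```

View pics/c7.png

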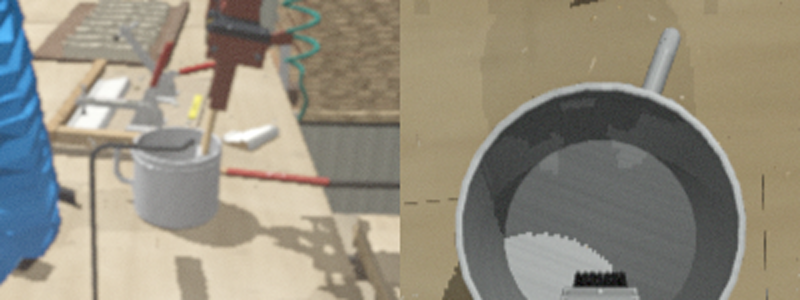

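Both halves show the brush inside the mouth, leaning towards the near rim and touching nothing, with the pot undisturbed. Next comes the final lowering by feel.

```bash
python3 jog.py '-0.0008,0,0.005,0,0,0
-0.0007,0,0.004,0,0,0
-0.0003,0,0.002,0,0,0
0,0,0,0,0,0
0,0,0,0,0,0'
python3 jog.py '-0.0002,0,0.001,0,0,0
0,0,0,0,0,0
0,0,0,0,0,0'
```

```text
t: 17.55
ee_pos: [434.7, -243.8, 155.4]
orientation: [3.127, -0.061, 0.266]
ft_force: [0.7, -0.0, -0.7]
width: 29.6
grasp_force: 30.0
t: 17.8
ee_pos: [434.9, -243.9, 154.6]
orientation: [3.126, -0.061, 0.267]
ft_force: [-0.2, 0.6, -0.5]
width: 30.0
grasp_force: 30.0
```

```bash
python3 jog.py '-0.0002,0,0.001,0,0,0
0,0,0,0,0,0
0,0,0,0,0,0'
python3 jog.py '-0.0001,0,0.0007,0,0,0
0,0,0,0,0,0
0,0,0,0,0,0'
```

```text
t: 18.05
ee_pos: [434.8, -243.8, 153.5]
orientation: [3.126, -0.061, 0.266]
ft_force: [0.4, 0.1, -1.8]
width: 29.7
grasp_force: 30.0
t: 18.3
ee_pos: [434.8, -243.8, 152.8]
orientation: [3.126, -0.061, 0.266]
ft_force: [0.4, -0.5, -1.3]
width: 29.9
grasp_force: 30.0
```

```bash
python3 jog.py '-0.0001,0,0.0007,0,0,0
0,0,0,0,0,0
0,0,0,0,0,0' | sed -n '2p;4p'
python3 jog.py '-0.0001,0,0.0007,0,0,0
0,0,0,0,0,0
0,0,0,0,0,0'| sed -n '2p;4p'
```

```text
ee_pos: [434.9, -243.9, 152.4]
ft_force: [-1.4, 0.9, 3.9]
ee_pos: [435.2, -244.0, 152.3]
ft_force: [-3.0, 2.0, 11.4]
```

Contact, so I'll ease off and release.

Scaled: -0.8 mm is -0.0008, 0.1 mm is 0.0001.

```bash
python3 jog.py '0.0001,0,-0.0008,0,0,0
0,0,0,0,0,0
0,0,0,0,0,0' | sed -n '2p;4p'
python3 jog.py '0,0,0,0,0,0
0,0,0,0,0,0
0,0,0,0,0,0
0,0,0,0,0,0
0,0,0,0,0,0' 60
python3 jog.py '0,0,0,0,0,0
0,0,-0.005,0,0,0
0,0,-0.01,0,0,0
0,0,-0.02,0,0,0
0,0,-0.03,0,0,0'
python3 jog.py '0,0,-0.03,0,0,0
0,0,-0.03,0,0,0
0,0,-0.02,0,0,0
0,0,0,0,0,0
0,0,0,0,0,0'
python3 - <<'E'
from h import *
w=cam("wrist");s=cam("side");t=cam("top")
c=np.vstack([np.hstack([s["img"][150:300,200:400],t["img"][180:330,100:300]]),np.hstack([t["img"][170:320,250:450],w["img"][100:250,180:380]])])[:,:,::-1]
cv2.imwrite("pics/c8.png",cv2.resize(c,None,fx=2,fy=2,interpolation=2))
E
```

```text
ee_pos: [435.0, -243.9, 152.4]
ft_force: [-0.8, 0.8, 3.4]
t: 19.47
ee_pos: [434.7, -243.8, 152.1]
orientation: [3.127, -0.061, 0.266]
ft_force: [-0.4, 0.3, -0.4]
width: 58.5
grasp_force: 0.0
t: 19.88
ee_pos: [422.6, -242.6, 215.9]
orientation: [3.129, -0.061, 0.261]
ft_force: [0.4, 0.1, -0.1]
width: 59.9
grasp_force: 0.0
t: 20.3
ee_pos: [410.5, -243.2, 296.8]
orientation: [3.124, -0.061, 0.271]
ft_force: [0.3, 0.4, -0.6]
width: 59.8
grasp_force: 0.0
```

View pics/c8.png

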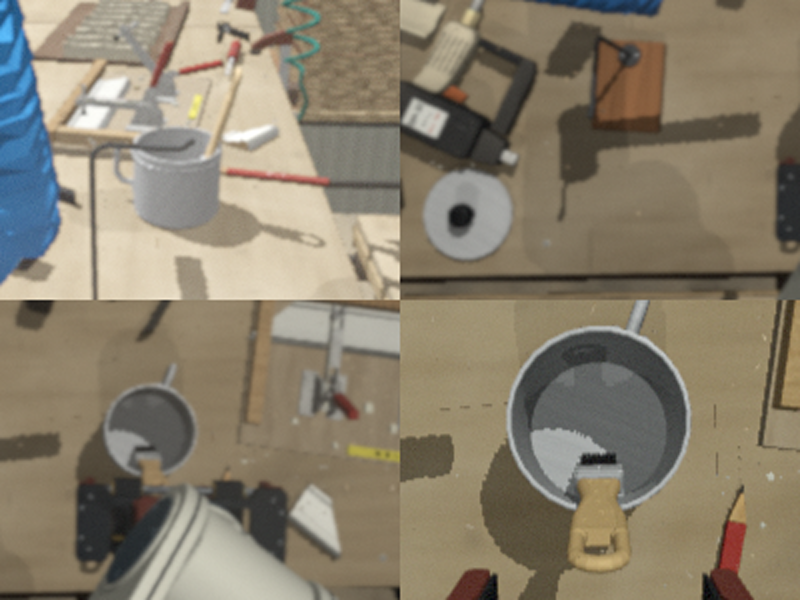

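The brush leans on the near rim, bristles down in the upright pot. The lid lies flat with its knob up beside the robot, and everything else is where it was. The gripper is clear, so I'll hand the job in.

```bash
python3 jog.py '0,0,0,0,0,0
0,0,0,0,0,0
0,0,0,0,0,0' | head -1; python3 -c "
from workcell import ctrl
print(ctrl.close_job())"
```

```text
t: 20.7
the job is handed in; nothing more can be done
None
```

The job is done and handed in at about 21 s of the 72 s allowed: the lid lies knob up on the bare bench, and the brush stands bristles down in the open pot, leaning on its near rim, with the pot upright and the other things untouched; the hand-in gave no verdict.

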